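# Set up the recipe stand

## Task

Get the recipe stand ready for use: take the green-capped spice jar off the back of the stand and stand it upright on the chopping board, setting it down gently rather than dropping it; then fold the stand's wooden back rest back until it lines up with the red pointer at its side, and push the stand's drawer fully home. Leave the red pointer as it is set, do not tip the jar over, and do not shift the other things on the worktop.

Things in the scene. Friction and masses are not known exactly. Their poses are not given: they have to be found in the camera images.
- stand: Recipe stand, a pale wooden case fixed to the worktop, 160 (x) x 240 (y) x 70 mm high. Origin at the centre of its underside; x points from its drawer front to its back, z up. A lip along its front (x = -70 mm) stands 9 mm above its top; a white dial of radius 50 mm about the hinge stands on its left edge (y = +114 mm). Stand and board may change sides.
- rest (a joint): Angle of the back rest: 0 = flat forward over the drawer, pi/2 = upright, more = leaning back. A brown panel 10 mm thick (axis in mid-thickness), 190 mm wide, centred, reaching from 6 to 170 mm from the hinge. It starts leaning forward (1.0 to 1.35 rad) and stays where left; turning takes 0.55 N m plus up to 0.2 N m of weight. The jar, standing behind it, blocks it from reaching the pointer.
- rest_hinge (a point): Middle of the hinge axis of rest and pointer (along the stand's y axis), fixed on the stand at x = +10 mm, y = 0, z = 78 mm of its frame.
- rest_edge (a point): Middle of the rest's free edge, 170 mm from the hinge axis.
- pointer (a joint): Angle of the red pointer, about the same axis and counted as for the rest: the rest is lined up when both joints read the same. A red bar 5 mm wide, 8 mm thick, 170 mm long, at y = +108 mm of the stand, 10 mm beside the rest's left edge. Stiff; it starts leaning back at 106 to 123 degrees.
- pointer_tip (a point): Free end of the red pointer, 170 mm from the hinge axis.
- drawer (a joint): How far the drawer stands open (m): 0 = fully home, front flush with the case; grows towards the stand's -x. It slides with about 2 N of friction and stops dead when home.
- drawer_front (a point): On the outer face of the drawer's front, middle of its width, 30 mm above the worktop. The front is 222 mm wide, from 8 to 60 mm above the worktop, with a finger notch 46 mm wide in the middle of its upper edge that reaches down to 38 mm.
- board: Brown wooden chopping board lying flat, fixed: 200 (x) x 300 (y) x 22 mm. Origin at the centre of its underside.
- jar_mid (a point): Centre of the upright spice jar with a green cap, 45 mm across, 97 mm high (48.5 mm above its foot); about 0.11 kg.
- paste_tin_mid (a point): Centre of an upright round tin on the board, 57 mm across, 72 mm high.
- fish_tin_mid (a point): Centre of a flat oblong tin on the board, 63 (x) x 105 (y) x 25 mm high.
- timer_mid (a point): Centre of a round red and cream egg timer, 62 mm across and high.
- bottle_mid (a point): Centre of a tall oil bottle at the back, 62 mm across, 264 mm high.
- mug_mid (a point): A mug at the left, 78 x 116 x 101 mm; this point is half-way up.
Not all that is in view belongs to the job. What is shaped like the part that bears jar_mid but orange or purple is not meant.

How it is judged:
At the end, for the whole second after the job is handed in: The back rest is within 0.07 rad (4 degrees) of the red pointer and still, the drawer is less than 4 mm open, and the spice jar stands upright (within 0.1 rad) on the chopping board (angle between the x axis of rest_edge and the x axis of pointer_tip, either way round below 0.07 rad and value of joint drawer below 0.004 m and x of jar_mid in the frame of board between -0.09 and 0.09 m and y of jar_mid in the frame of board between -0.14 and 0.14 m and z of jar_mid in the frame of board between 0.064 and 0.077 m and angle between jar_mid's own z axis and vertical below 0.1 rad and velocity of joint rest between -0.03 and 0.03 rad/s); the robot touches nothing.
It fails at once if the red pointer is shifted (its tip by more than 12 mm) (distance of pointer_tip from where it was at the start of the episode above 0.012 m).
It fails at once if the jar is tipped over (more than 0.6 rad) (angle between jar_mid's own z axis and vertical above 0.6 rad).
It fails at once if the jar is dropped (falls freely, not held, faster than 0.6 m/s: some 2 cm) (contact force between the fingers and jar below 0.1 N and linear speed of jar above 0.6 m/s).
It fails at once if another thing on the worktop is shifted by more than 30 mm (distance of any of paste_tin_mid, fish_tin_mid, timer_mid, bottle_mid, mug_mid from where it was at the start of the episode above 0.03 m).
It also fails if it takes over 70 s, if anything falls off the work surface, if the arm or the gripper's body presses on something with over 40 N, if the wrist force passes 120 N, or if a joint passes its speed limit or range.

## Robot

A 7-joint arm with a two-finger parallel gripper is mounted at the origin on a cart in front of the work surface, level with it; the furniture and walls round the work are solid. World frame = base frame: x ahead of the robot, y to its left, z up, the work surface at z = 0. Lengths are in m, angles in rad, forces in N, time in s.
With the tool pointing down it reaches from about 0.425 to 0.875 m from the base axis. Payload 4.7 kg.
Tool frame: the origin (TCP) lies where the fingers leave the gripper's body, on its centre line; the fingertips stand 70 mm ahead of it and the grasp point (between the pads) lies 51 mm ahead of it; z points along the fingers, y is the line along which they close (so a half turn about z gives the same grasp; the last joint's range is limited). The gripper opens to 87 mm and grips with 3 to 60 N. Pads are 19 mm wide; open, the fingers measure 117 mm over their backs; the gripper's body (75 mm by 190 mm) begins 51 mm behind the grasp point.
Start: joints at [-1.206, 0.321, -0.07, 1.45, 0.023, 1.371, -0.057], TCP at [0.223, 0.61, 0.292] pointing down, gripper open.
Joint ranges: [-2.86, 2.86], [-0.3, 2.09], [-1.38, 1.24], [0.06, 2.45], [-1.56, 4.7], [0.09, 2.05], [-2.69, 2.69]. Speed limits (rad/s): [2.57, 2.57, 3.14, 3.14, 3.14, 3.14, 3.14].

## Interface

Orientations are given as a rotation vector (axis times angle).
In Python, from bench import ctrl gives the robot as it stands.
- The arm moves only by the tool drive_tool, never from a script. Its argument "motion" is a list of rows, each a list of 3 entries, a list of its own where there are three numbers: the shift along the tool's x, y, z in cm, then the turn, a rotation vector about the tool's x, y, z in degrees, then the opening, from -1 (shut) to 1 (fully open). In form: [[[x, y, z], [ax, ay, az], claw], ...]. A call has 1 to 12 rows; each row shifts and turns the commanded pose from where the row before left it, along the tool's axes as they then stand; what a row does not reach is not made up. A row lasts 1/8 s, in which the tool goes at most 62.5 mm and 10.7 degrees, less where a joint would pass 70% of its speed; a pose out of reach is approached as far as the arm can. A call with a gripper value outside its range is refused whole. The fingers move at their own pace and stop on an object; "force" is the grip in N (left out, the last holds). Time passes only in rows, so rows that do not move let the fingers close. It gives the time, the measured TCP pose, the force, the opening and the grip force at its end, in the units of the state.
- ctrl.get_state(): the state, without advancing time (a new reading comes with each control period).
- ctrl.get_image(name): name is "scene" or "top" or "wrist"; returns the picture (384x512x3 uint8, red, green, blue); there is no depth.
- ctrl.calibration(name): a dict with "K" (3x3 intrinsics, pixels), "origin" and "attitude" of the camera in the world; the wrist camera has in their place "tool_from_camera" (4x4, takes a point from camera to tool coordinates, whose origin is the TCP and whose axes are the flange's). Camera axes: x right, y up, looking along -z (the intrinsics and any distortion apply to the point x, -y, -z); pixel columns grow to the right and rows downward; lengths in m; the calibration is good to about 2 mm. The wrist camera is an equidistant fisheye: a pixel r from the principal point sees the ray r / f radians off the axis. A picture is of the moment at which its call begins: read the wrist's pose just before it. calibration takes no time and is no camera call.
- ctrl.close_job(): hands the job in; it is judged then, once.
The state is a dict: "time": time; "joint_positions": joint angles; "qd": joint speeds; "joint_torque": joint torques, N m; "position": TCP position; "tool_rot": TCP orientation; "ft_force": force on the tool from outside, world axes, zero at the start; "torque": the same for the moment, N m; "grip_width": opening from 0.0 (shut) to 1.0 (fully open); "grip_force": force on a finger pad.
Only numpy, scipy, OpenCV 4.12 (cv2) and the standard library are available. Lean on these libraries where they do the work, as an engineer would, in place of code of your own. Each camera call takes 0.05 s, during which the arm holds its last target. There are 200 camera calls.

## Working session

There is one attempt and no reset: what is moved stays moved. The work goes in short steps, Python scripts to look and compute and a tool call to move; the robot and the scene stay as the last step left them, time stands still between calls to the robot, and variables do not carry over. Pictures are saved under pics/ and viewed, at most 10 in all, crops included, and the job is handed in when it is done.

Besides the shell and the picture viewer there is one more tool, called after "Request:" as name(argument=value, ...), one argument or row to a line, values as JSON. drive_tool: Moves the arm, as the interface text tells. Its arguments: {"type":"object","properties":{"motion":{"type":"array","items":{"type":"array"}},"force":{"type":"number"}},"required":["motion"]}

```bash
ls; mkdir -p pics; python3 - <<'E'
from bench import ctrl
import cv2,numpy as np
s=ctrl.get_state();print({k:np.round(v,3).tolist() for k,v in s.items()})
for n in("scene","top","wrist"):
    im=ctrl.get_image(n);cv2.imwrite(f"pics/{n}0.png",im[:,:,::-1]);c=ctrl.calibration(n);print(n,{k:np.round(v,4).tolist() if not isinstance(v,str) else v for k,v in c.items()})
E
```

```text
pics
{'time': 0.0, 'joint_positions': [-1.206, 0.322, -0.07, 1.452, 0.023, 1.371, -0.057], 'qd': [-0.0, 0.001, 0.0, -0.003, -0.001, 0.0, -0.001], 'joint_torque': [-0.0, -49.129, -0.404, -31.253, -0.064, 0.044, 0.0], 'position': [0.223, 0.61, 0.291], 'tool_rot': [-0.548, -3.093, 0.003], 'ft_force': [0.558, 0.368, -0.564], 'torque': [0.006, -0.041, -0.004], 'grip_force': 0.0, 'grip_width': 1.001}
scene {'K': [[455.8654, 0.0, 261.9688], [0.0, 455.8654, 190.7352], [0.0, 0.0, 1.0]], 'origin': [0.2578, -1.0509, 1.2954], 'attitude': [0.7304, -0.1084, -0.2544]}
top {'K': [[465.6663, 0.0, 254.7899], [0.0, 465.6663, 181.5302], [0.0, 0.0, 1.0]], 'origin': [-0.3827, -0.4721, 1.4306], 'attitude': [0.6103, -0.366, -1.0556]}
wrist {'K': [[297.3186, 0.0, 257.8782], [0.0, 297.3186, 195.654], [0.0, 0.0, 1.0]], 'tool_from_camera': [[0.0009, 0.9686, 0.2487, 0.0682], [1.0, -0.001, 0.0001, 0.0004], [0.0004, 0.2487, -0.9686, -0.0909], [0.0, 0.0, 0.0, 1.0]]}
```

View pics/scene0.png

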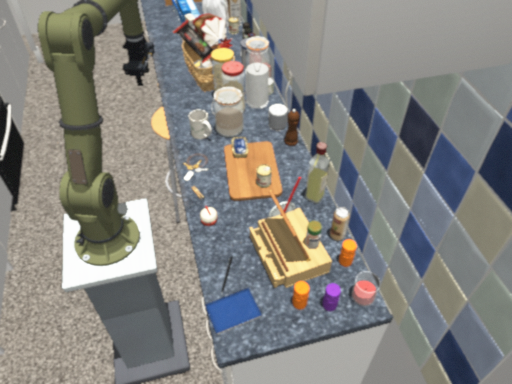

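View pics/top0.png

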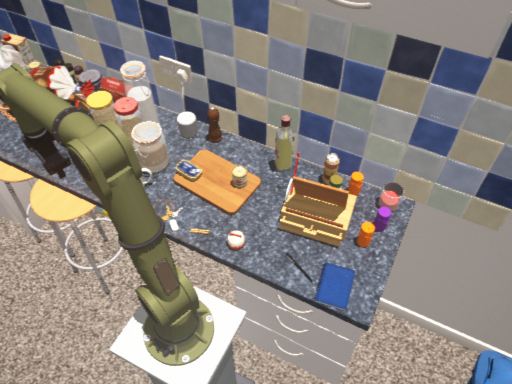

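Scene view: stand at about (288,245) with the rest leaning toward the robot, the green jar at (314,232), the pointer at (293,192) and the board at (253,170) with two tins. I'll enlarge both views for pixel picking.

```bash
python3 - <<'E'
import cv2,numpy as np
a=cv2.imread("pics/scene0.png")[140:290,240:340];b=cv2.imread("pics/top0.png")[120:270,265:365]
o=np.hstack([cv2.resize(i,None,fx=4,fy=4,interpolation=cv2.INTER_CUBIC) for i in(a,b)])
cv2.imwrite("pics/crop1.png",o)
E
```

```text
(no output)
```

View pics/crop1.png

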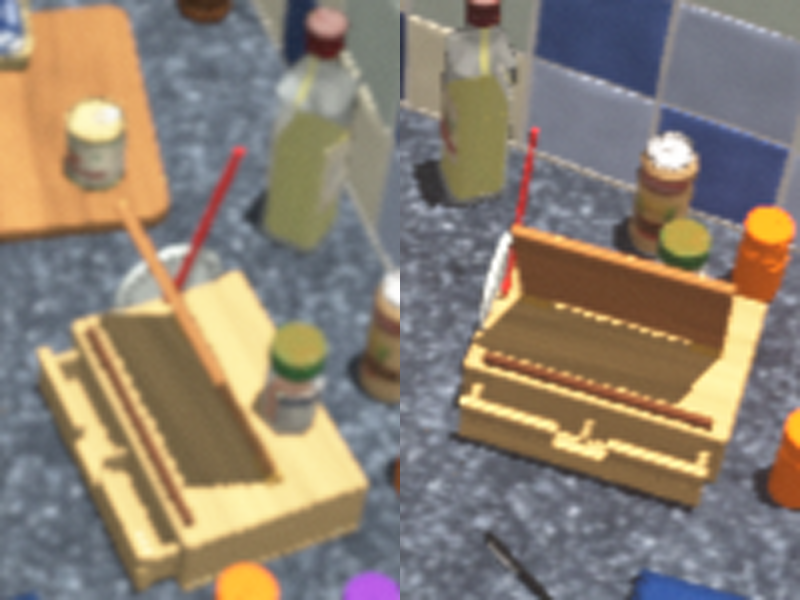

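```bash
cat > h.py <<'E'
from bench import ctrl
import numpy as np, cv2
from scipy.spatial.transform import Rotation as R
from scipy.optimize import least_squares
def proj(n,P):
    c=ctrl.calibration(n);q=(np.atleast_2d(P)-c["origin"])@R.from_rotvec(c["attitude"]).as_matrix()
    K=np.array(c["K"]);return np.c_[K[0,2]+K[0,0]*q[:,0]/-q[:,2],K[1,2]-K[1,1]*q[:,1]/-q[:,2]]
def projw(P,s):
    c=ctrl.calibration("wrist");T=np.array(c["tool_from_camera"])
    p=(np.atleast_2d(P)-s["position"])@R.from_rotvec(s["tool_rot"]).as_matrix()
    q=(p-T[:3,3])@T[:3,:3];r=np.hypot(q[:,0],q[:,1]);th=np.arctan2(r,-q[:,2]);K=np.array(c["K"])
    return np.c_[K[0,2]+K[0,0]*th*q[:,0]/r,K[1,2]-K[0,0]*th*q[:,1]/r]
def sw(v,x,y,yaw):  # stand/board frame -> world
    c,s_=np.cos(yaw),np.sin(yaw);v=np.atleast_2d(v);return np.c_[x+c*v[:,0]-s_*v[:,1],y+s_*v[:,0]+c*v[:,1],v[:,2]]
def onhinge(a,r,y,t=0): # t: offset along panel normal (back side +)
    return [.01-r*np.cos(a)+t*np.sin(a),y,.078+r*np.sin(a)+t*np.cos(a)]
E
cat > fit.py <<'E'
from h import *
S=lambda u,v:(240+u/4,140+v/4)
T=lambda u,v:(265+(u-400)/4,120+v/4)
def model(p):
    x,y,yaw,ra,pa,d,jx,jy=p
    L=[("scene",onhinge(pa,.17,.108),S(240,152)),("top",onhinge(pa,.17,.108),T(535,130)),
    ("scene",onhinge(ra,.17,.095),S(123,204)),("scene",onhinge(ra,.17,-.095),S(222,385)),
    ("top",onhinge(ra,.17,.095),T(514,230)),("top",onhinge(ra,.17,-.095),T(735,292)),
    ("scene",[.08,.12,.07],S(238,272)),("scene",[.08,-.12,.07],S(367,485)),("scene",[-.08,-.12,.07],S(178,556)),("scene",[-.08,.12,.07],S(75,325)),
    ("scene",[.08,-.12,0],S(362,525)),("scene",[-.08,-.12,0],S(185,588)),
    ("top",[-.08,-.12,.07],T(728,437)),("top",[-.08,.12,.07],T(467,352)),("top",[.08,-.12,.07],T(768,303)),
    ("scene",[-.08-d,.111,.06],S(38,352)),("scene",[-.08-d,-.111,.008],S(135,585)),
    ("top",[-.08-d,.111,.06],T(462,392)),("top",[-.08-d,-.111,.06],T(705,465)),("top",[-.08-d,.111,.008],T(458,437)),("top",[-.08-d,-.111,.008],T(693,505)),
    ("scene",[jx,jy,.167],S(298,345)),("scene",[jx,jy,.07],S(293,420)),("top",[jx,jy,.167],T(685,238))]
    return np.array([proj(n,sw([v],x,y,yaw))[0]-uv for n,v,uv in L])
r=least_squares(lambda p:model(p).ravel(),[.6,-.4,0,1.2,1.95,.05,.05,-.03],loss="soft_l1")
print(np.round(r.x,4));print(np.round(model(r.x),1).tolist())
print("jar world",sw([[*r.x[6:],0]],*r.x[:3]))
B=[[-1,1],[1,1],[1,-1],[-1,-1]]
cs={"scene":[(226,144),(272,142),(281,195),(229,199)],"top":[(175,180),(209,151),(260,182),(237,211)]}
def mb(p): 
    P=sw([[.1*a,.15*b,.022] for a,b in B],*p); return np.vstack([proj(n,P)-cs[n] for n in cs])
b=least_squares(lambda p:mb(p).ravel(),[.6,0,0],loss="soft_l1");print("board",np.round(b.x,4),np.round(mb(b.x),1).tolist())
def tri(ss,tt,z):
    f=lambda p:np.r_[proj("scene",[*p,z])[0]-ss,proj("top",[*p,z])[0]-tt]
    q=least_squares(f,[.6,0]);return np.round(q.x,3),np.round(q.fun,1)
print("paste",tri(S(96,108),(240,171),.094));print("fish",tri((240,147),(189,169),.047));print("bottle",tri(S(328,15),T(484,3),.264))
print("timer",tri((208,214),(236,239),.031))
E
python3 fit.py
```

```text
[ 0.6093 -0.2207  0.1052  1.1885  1.8441  0.0353  0.0465 -0.0398]
[[-0.8, -0.9], [0.9, -1.0], [-1.6, -0.8], [-1.5, -0.5], [-0.2, -1.0], [0.6, -0.4], [1.1, -1.1], [0.4, -0.7], [1.7, -2.7], [-0.5, -1.5], [-1.0, 1.1], [-1.1, 0.9], [0.3, 0.3], [-0.2, 1.4], [0.9, -0.7], [0.0, -1.6], [0.2, 1.5], [0.1, 1.3], [0.5, 2.2], [0.6, -1.8], [1.4, 0.0], [0.1, 0.1], [-1.5, -0.5], [1.5, -0.6]]
jar world [[ 0.65978384 -0.25538979  0.        ]]
board [ 0.5701  0.178  -0.1657] [[-1.3, 1.3], [0.7, 0.3], [1.3, 0.8], [-0.2, 0.7], [-1.0, -2.3], [-1.9, -3.5], [6.2, -1.0], [-2.7, 4.2]]
paste (array([0.595, 0.102]), array([-0.4,  1.3, -0.4, -1.2]))
fish (array([0.547, 0.297]), array([-1. , -1.1,  1.1, -0.2]))
bottle (array([ 0.762, -0.006]), array([-1.4,  1.6,  0.2, -2.6]))
timer (array([ 0.357, -0.009]), array([-0.4,  0.4,  0. , -0.6]))
```

Request:
drive_tool(
  motion=[
    [[0, 0, -4.3], [0, 0, -8.7], 1],
    [[0, 0, -4.3], [0, 0, -8.7], 1],
    [[0, 0, -4.3], [0, 0, -8.7], 1],
    [[-2, -5.3, 0], [0, 0, 0], 1],
    [[-2, -5.3, 0], [0, 0, 0], 1],
    [[-2, -5.3, 0], [0, 0, 0], 1],
    [[-2, -5.3, 0], [0, 0, 0], 1],
    [[-2, -5.3, 0], [0, 0, 0], 1],
    [[-2, -5.3, 0], [0, 0, 0], 1],
    [[-2, -5.3, 0], [0, 0, 0], 1],
    [[-2, -5.3, 0], [0, 0, 0], 1],
    [[0, 0, 0], [0, 0, 0], 1],
  ],
)

```text
time: 1.65
position: [0.4289, 0.2003, 0.4215]
tool_rot: [-0.149, 3.137, -0.001]
ft_force: [0.2, 1.4, 0.7]
grip_width: 0.999
grip_force: 0.0
```

```bash
cat >> h.py <<'E'
def togo(pos,yaw=None):
    "tool-frame shift in cm, and turn about tool z (deg) to bring tool y to heading yaw; tilt residual"
    s=ctrl.get_state();M=R.from_rotvec(s["tool_rot"]).as_matrix();y=M[:,1]
    print("t",round(s["time"],2),"pos",np.round(s["position"],4),"shift cm",np.round((np.array(pos)-s["position"])@M*100,2),"heading",round(np.degrees(np.arctan2(y[1],y[0])),1),"zaxis",np.round(M[:,2],3))
E
python3 -c "
from h import *
togo([.66,-.255,.42])"
```

```text
t 1.65 pos [0.4289 0.2003 0.4215] shift cm [-18.68 -47.52   0.2 ] heading 95.4 zaxis [ 0.001 -0.001 -1.   ]
```

Request:
drive_tool(
  motion=[
    [[-1.9, -4.8, 0], [0, 0, 0], 1],
    [[-1.9, -4.8, 0], [0, 0, 0], 1],
    [[-1.9, -4.8, 0], [0, 0, 0], 1],
    [[-1.9, -4.8, 0], [0, 0, 0], 1],
    [[-1.9, -4.8, 0], [0, 0, 0], 1],
    [[-1.9, -4.8, 0], [0, 0, 0], 1],
    [[-1.9, -4.8, 0], [0, 0, 0], 1],
    [[-1.9, -4.8, 0], [0, 0, 0], 1],
    [[-1.8, -4.6, 0], [0, 0, 0], 1],
    [[-1.7, -4.5, 0], [0, 0, 0], 1],
    [[0, 0, 0], [0, 0, 0], 1],
    [[0, 0, 0], [0, 0, 0], 1],
  ],
)

```text
time: 3.15
position: [0.6629, -0.246, 0.4205]
tool_rot: [0.166, -3.136, -0.002]
ft_force: [1.0, -0.2, 0.0]
grip_width: 0.998
grip_force: 0.0
```

```bash
python3 - <<'E'
from h import *
togo([.66,-.255,.42])
s=ctrl.get_state();im=ctrl.get_image("wrist")[:,:,::-1].copy()
cv2.imwrite("pics/w1.png",cv2.resize(im,(768,576),interpolation=cv2.INTER_CUBIC))
p=[.6093,-.2207,.1052]
print(projw(sw([[.0465,-.04,.167],onhinge(1.8441,.17,.108),onhinge(1.1885,.17,.095),onhinge(1.1885,.17,-.095),[.08,-.12,.07],[.08,.12,.07]],*p),s)*1.5)
E
```

```text
t 3.15 pos [ 0.6629 -0.246   0.4205] shift cm [ 0.38 -0.86  0.05] heading 96.1 zaxis [-0.001  0.002 -1.   ]
[[373.97134745 263.36370745]
 [591.21893202 299.60747223]
 [579.72883779 134.32390853]
 [282.13850397 126.44188372]
 [298.88860421 278.5543331 ]
 [529.44750917 279.16431334]]
```

View pics/w1.png

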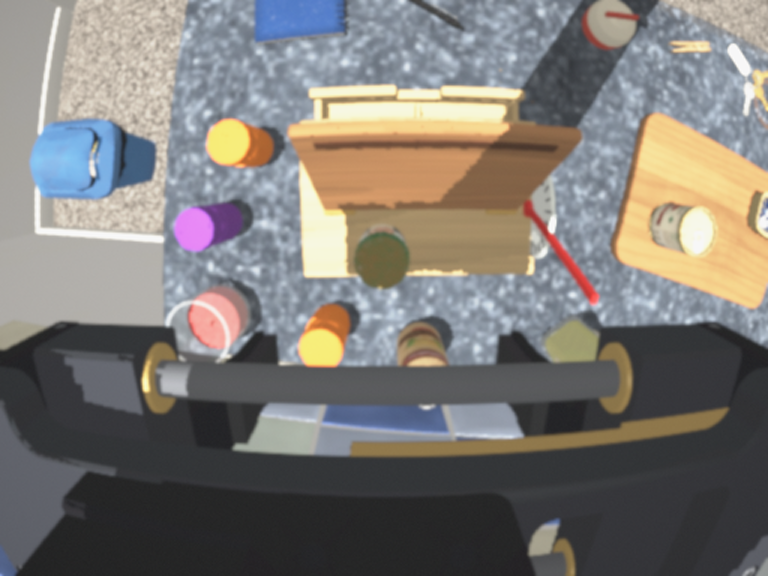

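Clear view: the cap is at (381,257), the pointer tip at (594,299), the rest corners at (580,131) and (289,128), and the stand's back corners at (305,276) and (533,273). These sit about 5 px off the prediction, so I'm refitting with this view.

```bash
cat > fit2.py <<'E'
import re
src=open("fit.py").read().split("r=least")[0];exec(src)
s=dict(position=np.array([.6629,-.246,.4205]),tool_rot=np.array([.166,-3.136,-.002]))
def mw(p):
    x,y,yaw,ra,pa,d,jx,jy=p
    L=[(onhinge(pa,.17,.108),(595,299)),(onhinge(ra,.17,.095,-.005),(580,129)),(onhinge(ra,.17,-.095,-.005),(290,127)),
    ([.08,-.12,.07],(304,276)),([.08,.12,.07],(533,273)),([jx,jy,.167],(381,257)),([-.08-d,.111,.06],(521,90)),([-.08-d,-.111,.06],(311,88)),(onhinge(pa,.005,.108),(527,209))]
    return projw(sw([a for a,_ in L],x,y,yaw),s)-np.array([b for _,b in L])/1.5
r=least_squares(lambda p:np.r_[model(p).ravel(),2.5*mw(p).ravel()],[.6,-.22,.1,1.2,1.85,.04,.05,-.03],loss="soft_l1")
print(np.round(r.x,4).tolist(),"jar",sw([[*r.x[6:],0]],*r.x[:3]));print(np.round(mw(r.x),1).tolist())
jw=sw([[*r.x[6:],0]],*r.x[:3])[0]
togo([jw[0],jw[1],.2])
print("board corners w",projw(sw([[-.1,-.15,.022],[.1,-.15,.022]],.5701,.178,-.1657),s)*1.5,"paste",projw([.595,.102,.094],s)*1.5)
E
python3 fit2.py
```

```text
[0.6052, -0.2189, 0.1234, 1.2314, 1.8797, 0.0332, 0.0447, -0.0377] jar [[ 0.65412902 -0.25080765  0.        ]]Traceback (most recent call last):
  File "fit2.py", line 10, in <module>
    print(np.round(r.x,4).tolist(),"jar",sw([[*r.x[6:],0]],*r.x[:3]));print(np.round(mw(r.x),1).tolist())
                                                                                     ~~^^^^^
  File "fit2.py", line 8, in mw
    return projw(sw([a for a,_ in L],x,y,yaw),s)-np.array([b for _,b in L])/1.5
           ~~~~~^^^^^^^^^^^^^^^^^^^^^^^^^^^^^^^^
  File "h.py", line 9, in projw
    c=ctrl.calibration("wrist");T=np.array(c["tool_from_camera"])
ValueError: time passes only in moves, steps and waits
```

```bash
sed -i 's/ctrl.calibration(\([^)]*\))/CAL[\1]/; s/^from bench import ctrl$/from bench import ctrl\nCAL={n:ctrl.calibration(n) for n in ("scene","top","wrist")}/' h.py; head -8 h.py; python3 fit2.py
```

```text
from bench import ctrl
CAL={n:ctrl.calibration(n) for n in ("scene","top","wrist")}
import numpy as np, cv2
from scipy.spatial.transform import Rotation as R
from scipy.optimize import least_squares
def proj(n,P):
    c=CAL[n];q=(np.atleast_2d(P)-c["origin"])@R.from_rotvec(c["attitude"]).as_matrix()
    K=np.array(c["K"]);return np.c_[K[0,2]+K[0,0]*q[:,0]/-q[:,2],K[1,2]-K[1,1]*q[:,1]/-q[:,2]]
[0.6052, -0.2189, 0.1234, 1.2314, 1.8797, 0.0332, 0.0447, -0.0377] jar [[ 0.65412902 -0.25080765  0.        ]]
[[-0.4, -0.0], [1.4, 0.2], [-4.1, -0.5], [-1.1, 0.7], [0.1, 0.4], [-0.1, 0.1], [1.9, -0.3], [-2.8, 0.5], [1.0, -0.1]]
t 3.2 pos [ 0.6629 -0.2454  0.4212] shift cm [ 0.94 -0.48 22.11] heading 96.1 zaxis [ 0.     0.002 -1.   ]
board corners w [[643.88812139 101.62701571]
 [601.93316365 254.56107179]] paste [[699.54610265 233.86880397]]
```

Request:
drive_tool(
  motion=[
    [[0.9, -0.5, 0], [0, 0, 1], 1],
    [[0, 0, 4], [0, 0, 0], 1],
    [[0, 0, 4], [0, 0, 0], 1],
    [[0, 0, 4], [0, 0, 0], 1],
    [[0, 0, 3], [0, 0, 0], 1],
    [[0, 0, 0], [0, 0, 0], 1],
    [[0, 0, 0], [0, 0, 0], 1],
  ],
)

```text
time: 4.08
position: [0.6544, -0.2532, 0.2735]
tool_rot: [-0.138, 3.136, -0.001]
ft_force: [-0.9, -1.0, -0.6]
grip_width: 1.0
grip_force: 0.0
```

```bash
python3 - <<'E'
from h import *
s=ctrl.get_state();im=ctrl.get_image("wrist")[:,:,::-1].copy()
togo([.654,-.251,.186])
cv2.imwrite("pics/w2.png",cv2.resize(im[100:330,100:420],None,fx=2.4,fy=2.4,interpolation=cv2.INTER_CUBIC))
print((projw([[.654,-.251,.167],[.654,-.251,.07]],s)-[100,100])*2.4)
E
```

```text
t 4.12 pos [ 0.6546 -0.2535  0.2738] shift cm [0.07 0.26 8.78] heading 95.0 zaxis [ 0.003 -0.001 -1.   ]
[[384.77851176 285.38466636]
 [383.23077283 210.53605632]]
```

View pics/w2.png

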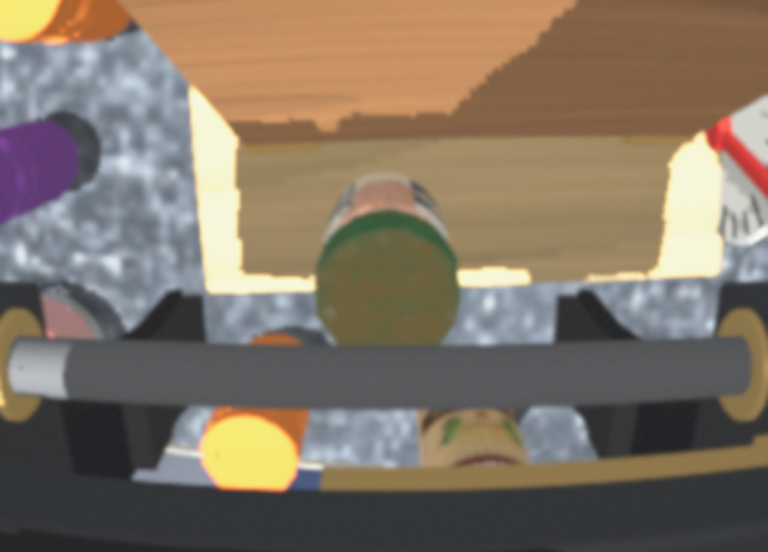

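The cap at (387,283) sits on the prediction and between the fingers. Going down and gripping.

Request:
drive_tool(
  motion=[
    [[0, 0.2, 3.5], [0, 0, -2], 1],
    [[0, 0, 3.5], [0, 0, 0], 1],
    [[0, 0, 1.8], [0, 0, 0], 1],
    [[0, 0, 0], [0, 0, 0], 1],
    [[0, 0, 0], [0, 0, 0], 0.2],
    [[0, 0, 0], [0, 0, 0], -0.3],
    [[0, 0, 0], [0, 0, 0], -0.3],
    [[0, 0, 0], [0, 0, 0], -0.3],
    [[0, 0, 0], [0, 0, 0], -0.3],
  ],
  force=15,
)

```text
time: 5.25
position: [0.6539, -0.2513, 0.1834]
tool_rot: [-0.192, 3.136, 0.0]
ft_force: [1.2, -0.7, 0.5]
grip_width: 0.515
grip_force: 0.0
```

Request:
drive_tool(
  motion=[
    [[0, 0, 0], [0, 0, 0], -0.3],
    [[0, 0, 0], [0, 0, 0], -0.3],
    [[0, 0, -1], [0, 0, 0], -0.3],
    [[0, 0, -2.5], [0, 0, 0], -0.3],
    [[0, 0, -3.5], [0, 0, 0], -0.3],
    [[0, 0, -3.5], [0, 0, 0], -0.3],
    [[0, 0, -3.5], [0, 0, 0], -0.3],
    [[0, 0, -3.5], [0, 0, 0], -0.3],
    [[0, 0, -3.5], [0, 0, 0], -0.3],
    [[0, 0, -2], [0, 0, 0], -0.3],
  ],
)

```text
time: 6.5
position: [0.6539, -0.2517, 0.4161]
tool_rot: [-0.191, 3.133, -0.002]
ft_force: [0.5, 0.3, -1.7]
grip_width: 0.51
grip_force: 15.0
```

```bash
python3 - <<'E'
from h import *
s=ctrl.get_state();print(s["joint_positions"],s["grip_force"],s["grip_width"])
togo([.565,.19,.43])
E
```

```text
[-0.08522415  0.4625919   0.66125477  1.10639389 -0.27896021  1.65386933
  2.19123008] 14.999947417527437 0.5098830338161797
t 6.5 pos [ 0.6539 -0.2517  0.4161] shift cm [ 3.44 44.92 -1.46] heading 97.0 zaxis [ 0.003 -0.001 -1.   ]
```

Request:
drive_tool(
  motion=[
    [[0.4, 3, 0], [0, 0, 0], -0.3],
    [[0.4, 5, 0], [0, 0, 0], -0.3],
    [[0.4, 5.2, 0], [0, 0, 0], -0.3],
    [[0.4, 5.2, 0], [0, 0, 0], -0.3],
    [[0.4, 5.2, 0], [0, 0, 0], -0.3],
    [[0.4, 5.2, 0], [0, 0, 0], -0.3],
    [[0.3, 5.2, 0], [0, 0, 0], -0.3],
    [[0.3, 5, 0], [0, 0, 0], -0.3],
    [[0.3, 4, 0], [0, 0, 0], -0.3],
    [[0.1, 2, 0], [0, 0, 0], -0.3],
    [[0, 0, 0], [0, 0, 5], -0.3],
    [[0, 0, 0], [0, 0, 10], -0.3],
  ],
)

```text
time: 8.0
position: [0.5657, 0.1898, 0.4136]
tool_rot: [0.23, 3.133, -0.001]
ft_force: [-0.1, -0.1, -1.5]
grip_width: 0.504
grip_force: 15.0
```

Request:
drive_tool(
  motion=[
    [[0, 0, 2], [0, 0, 10], -0.3],
    [[0, 0, 3], [0, 0, 10], -0.3],
    [[0, 0, 3], [0, 0, 10], -0.3],
    [[0, 0, 3], [0, 0, 10], -0.3],
    [[0, 0, 2], [0, 0, 10], -0.3],
    [[0, 0, 0], [0, 0, 5], -0.3],
    [[0, 0, 0], [0, 0, 0], -0.3],
    [[0, 0, 0], [0, 0, 0], -0.3],
  ],
)

```text
time: 9.0
position: [0.5658, 0.1904, 0.2839]
tool_rot: [1.641, 2.678, 0.001]
ft_force: [0.4, -1.3, -1.0]
grip_width: 0.508
grip_force: 15.0
```

```bash
python3 - <<'E'
from h import *
s=ctrl.get_state();im=ctrl.get_image("wrist")[:,:,::-1].copy()
print(s["grip_force"],s["joint_positions"])
togo([.565,.19,.137])
cv2.imwrite("pics/w3.png",cv2.resize(im,(768,576),interpolation=cv2.INTER_CUBIC))
print(projw([[.565,.19,.022],[.595,.102,.094],[.547,.297,.047],*sw([[-.1,-.15,.022],[-.1,.15,.022],[.1,-.15,.022],[.1,.15,.022]],.5701,.178,-.1657)],s)*1.5)
E
```

```text
15.000045262277126 [-0.84788798  0.22906006  0.56233253  1.62097081 -0.12488357  1.32672915
  0.20434523]
t 9.05 pos [0.5657 0.1906 0.2838] shift cm [-0.02 -0.11 14.68] heading 27.0 zaxis [ 0.001  0.    -1.   ]
[[385.52476248 266.492889  ]
 [366.84259744 412.51161374]
 [430.42433778 134.03090875]
 [197.19361622 348.59073428]
 [395.84414216  59.50383796]
 [375.36314768 465.53045821]
 [585.57301749 212.7173947 ]]
```

View pics/w3.png

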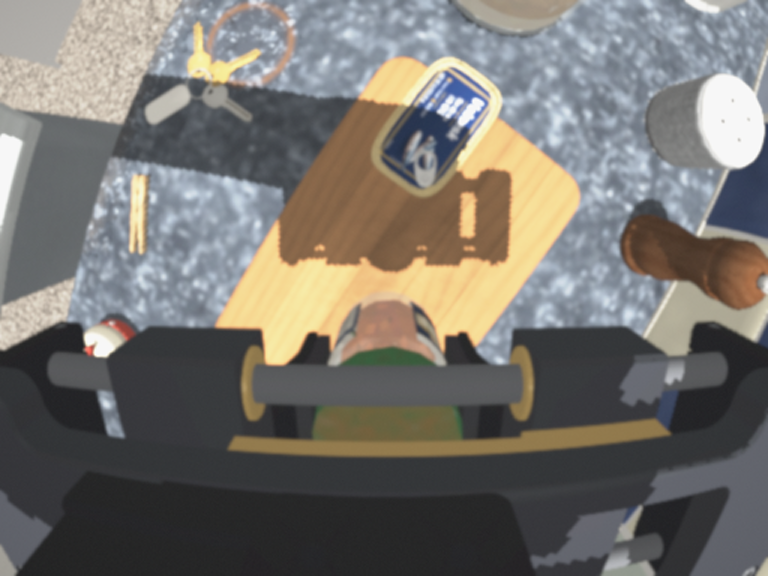

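The view shows the fish tin at (437,125), and the target spot (385,266) is free board. Lowering.

Request:
drive_tool(
  motion=[
    [[0, 0, 3], [0, 0, 0], -0.3],
    [[0, 0, 4], [0, 0, 0], -0.3],
    [[0, 0, 3.5], [0, 0, 0], -0.3],
    [[0, 0, 2], [0, 0, 0], -0.3],
    [[0, 0, 1], [0, 0, 0], -0.3],
    [[0, 0, 0.5], [0, 0, 0], -0.3],
    [[0, 0, 0.3], [0, 0, 0], -0.3],
    [[0, 0, 0.2], [0, 0, 0], -0.3],
    [[0, 0, 0], [0, 0, 0], -0.3],
    [[0, 0, 0], [0, 0, 0], -0.3],
  ],
)

```text
time: 10.3
position: [0.5655, 0.1913, 0.1386]
tool_rot: [1.641, 2.678, 0.001]
ft_force: [1.2, 0.7, -1.5]
grip_width: 0.501
grip_force: 15.0
```

Request:
drive_tool(
  motion=[
    [[0, 0, 0.15], [0, 0, 0], -0.3],
    [[0, 0, 0.15], [0, 0, 0], -0.3],
    [[0, 0, 0], [0, 0, 0], -0.3],
    [[0, 0, 0], [0, 0, 0], -0.3],
  ],
)

```text
time: 10.8
position: [0.5653, 0.1912, 0.1352]
tool_rot: [1.641, 2.679, 0.0]
ft_force: [-0.3, -0.1, -0.7]
grip_width: 0.505
grip_force: 15.0
```

Request:
drive_tool(
  motion=[
    [[0, 0, 0.1], [0, 0, 0], -0.3],
    [[0, 0, 0.1], [0, 0, 0], -0.3],
    [[0, 0, 0], [0, 0, 0], -0.3],
    [[0, 0, 0], [0, 0, 0], -0.3],
  ],
)

```text
time: 11.3
position: [0.5656, 0.1913, 0.1347]
tool_rot: [-1.642, -2.679, -0.001]
ft_force: [-2.6, -0.3, 8.1]
grip_width: 0.505
grip_force: 15.0
```

Firm contact with the board (8 N). Releasing and lifting off.

Request:
drive_tool(
  motion=[
    [[0, 0, 0], [0, 0, 0], 0.1],
    [[0, 0, 0], [0, 0, 0], 0.3],
    [[0, 0, 0], [0, 0, 0], 0.6],
    [[0, 0, 0], [0, 0, 0], 0.8],
    [[0, 0, -1], [0, 0, 0], 0.8],
    [[0, 0, -3.5], [0, 0, 0], 0.8],
    [[0, 0, -4.5], [0, 0, 0], 0.8],
    [[0, 0, -4.5], [0, 0, 0], 0.8],
    [[0, 0, -4.5], [0, 0, 0], 0.8],
    [[0, 0, -4.5], [0, 0, -10], 0.2],
    [[0, 0, -2], [0, 0, -10], -0.5],
    [[0, 0, 0], [0, 0, -10], -1],
  ],
)

```text
time: 12.8
position: [0.566, 0.191, 0.3816]
tool_rot: [0.883, 3.011, 0.005]
ft_force: [0.0, -0.3, -1.2]
grip_width: 0.644
grip_force: 0.0
```

Request:
drive_tool(
  motion=[
    [[0, 0, 0], [0, 0, -10], -1],
    [[0, 0, 0], [0, 0, -10], -1],
    [[0, 0, 0], [0, 0, -10], -1],
    [[0, 0, 0], [0, 0, -10], -1],
    [[0, 0, 0], [0, 0, 0], -1],
  ],
)

```text
time: 13.42
position: [0.5653, 0.191, 0.379]
tool_rot: [-0.188, 3.135, 0.001]
ft_force: [-0.4, 0.3, -0.2]
grip_width: 0.075
grip_force: 0.0
```

```bash
python3 - <<'E'
from h import *
im=ctrl.get_image("scene")[:,:,::-1];cv2.imwrite("pics/s2.png",cv2.resize(im[110:290,200:360],None,fx=3.3,fy=3.3,interpolation=cv2.INTER_CUBIC))
p=[.6052,-.2189,.1234]
for x in(-.09,.0325): togo(sw([[x,0,.265]],*p)[0])
E
```

```text
t 13.47 pos [0.5653 0.191  0.3789] shift cm [  9.9  -41.22  11.37] heading 96.8 zaxis [ 0.001  0.    -1.   ]
t 13.47 pos [0.5653 0.191  0.3789] shift cm [ -2.35 -41.16  11.38] heading 96.8 zaxis [ 0.001  0.    -1.   ]
```

View pics/s2.png

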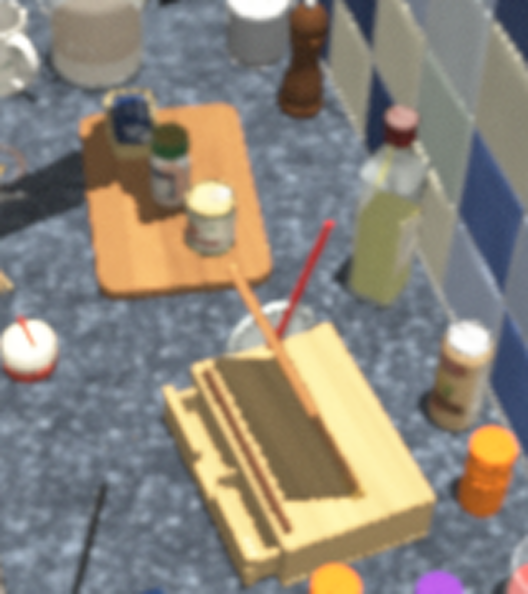

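The jar stands upright on the board at (170,165), between the tins. Next, moving in front of the rest.

Request:
drive_tool(
  motion=[
    [[1, -3, 0], [0, 0, 0], -1],
    [[1.2, -5, 0], [0, 0, 0], -1],
    [[1.2, -5, 0], [0, 0, 0], -1],
    [[1.2, -5, 0], [0, 0, 0], -1],
    [[1.2, -5, 0], [0, 0, 0], -1],
    [[1.2, -5, 0], [0, 0, 0], -1],
    [[1.2, -5, 0], [0, 0, 0], -1],
    [[1.2, -5, 0], [0, 0, 0], -1],
    [[0.5, -3.2, 0], [0, 0, 0], -1],
    [[0, 0, 0], [0, 0, 0], -1],
    [[0, 0, 0], [0, 0, 0], -1],
  ],
)

```text
time: 14.85
position: [0.5175, -0.2288, 0.3783]
tool_rot: [-0.191, 3.136, 0.001]
ft_force: [-0.1, -0.3, -0.3]
grip_width: 0.007
grip_force: 0.0
```

Request:
drive_tool(
  motion=[
    [[0, 0, 4], [0, 0, 0], -1],
    [[0, 0, 4], [0, 0, 0], -1],
    [[0, 0, 3.3], [0, 0, 0], -1],
    [[0, 0, 0], [0, 0, 0], -1],
    [[-2, 0, 0], [0, 0, 0], -1],
    [[-2, 0, 0], [0, 0, 0], -1],
    [[-1, 0, 0], [0, 0, 0], -1],
    [[0, 0, 0], [0, 0, 0], -1],
  ],
)

```text
time: 15.85
position: [0.568, -0.2232, 0.2661]
tool_rot: [-0.193, 3.134, -0.001]
ft_force: [-0.1, 0.6, -0.3]
grip_width: 0.007
grip_force: 0.0
```

```bash
python3 - <<'E'
from h import *
togo(sw([[.0325,0,.265]],.6052,-.2189,.1234)[0])
E
```

```text
t 15.85 pos [ 0.568  -0.2232  0.2661] shift cm [-7.   -0.03  0.12] heading 97.1 zaxis [ 0.002 -0.    -1.   ]
```

Push most of the way, short of the target by 1.5 cm, then look.

Request:
drive_tool(
  motion=[
    [[-1, 0, 0], [0, 0, 0], -1],
    [[-1, 0, 0], [0, 0, 0], -1],
    [[-1, 0, 0], [0, 0, 0], -1],
    [[-1, 0, 0], [0, 0, 0], -1],
    [[-0.8, 0, 0], [0, 0, 0], -1],
    [[-0.7, 0, 0], [0, 0, 0], -1],
    [[0, 0, 0], [0, 0, 0], -1],
    [[0, 0, 0], [0, 0, 0], -1],
  ],
)

```text
time: 16.85
position: [0.6219, -0.2165, 0.2651]
tool_rot: [-0.192, 3.135, 0.001]
ft_force: [-1.7, -0.0, 0.1]
grip_width: 0.007
grip_force: 0.6
```

```bash
python3 - <<'E'
from h import *
togo(sw([[.0325,0,.265]],.6052,-.2189,.1234)[0])
s=ctrl.get_state()
im=ctrl.get_image("top")[:,:,::-1];im2=ctrl.get_image("wrist")[:,:,::-1]
a=cv2.resize(im[110:260,265:365],(400,600),interpolation=cv2.INTER_CUBIC);b=cv2.resize(im2,(400,300));im3=ctrl.get_image("scene")[:,:,::-1]
c=cv2.resize(im3[170:290,240:340][:75],(400,300),interpolation=cv2.INTER_CUBIC)
cv2.imwrite("pics/m1.png",np.hstack([a,np.vstack([b,c])]))
E
```

```text
t 16.85 pos [ 0.6219 -0.2165  0.2651] shift cm [-1.56 -0.03  0.01] heading 97.0 zaxis [ 0.001  0.001 -1.   ]
```

View pics/m1.png

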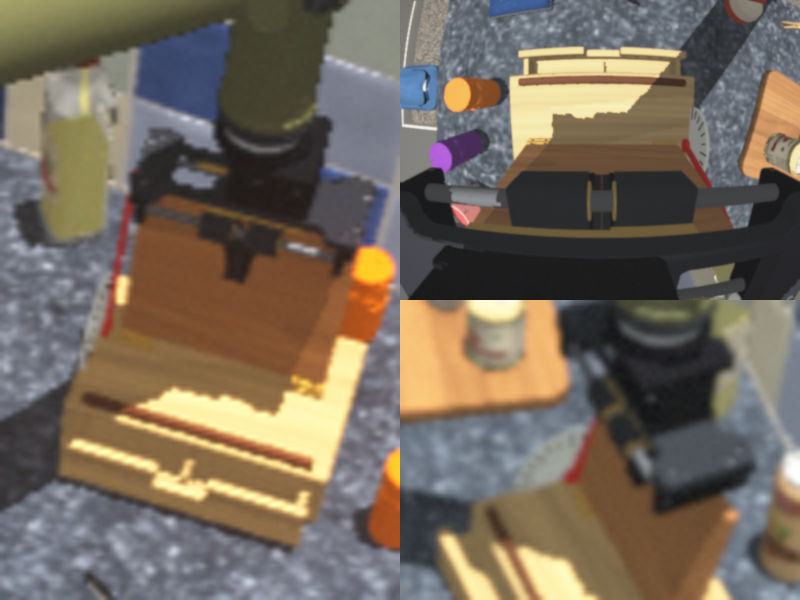

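The rest is already past upright and the fingers bear on its face. Pushing 1.3 cm more, then backing off to measure.

Request:
drive_tool(
  motion=[
    [[-0.5, 0, 0], [0, 0, 0], -1],
    [[-0.4, 0, 0], [0, 0, 0], -1],
    [[-0.3, 0, 0], [0, 0, 0], -1],
    [[0, 0, 0], [0, 0, 0], -1],
    [[0, 0, 0], [0, 0, 0], -1],
    [[2, 0, 0], [0, 0, 0], -1],
    [[4, 0, 0], [0, 0, 0], -1],
    [[4, 0, 0], [0, 0, 0], -1],
    [[2, 0, 0], [0, 0, 0], -1],
    [[0, 0, 0], [0, 0, 0], -1],
    [[0, 0, 0], [0, 0, 0], -1],
  ],
)

```text
time: 18.38
position: [0.5161, -0.2296, 0.2661]
tool_rot: [-0.194, 3.132, -0.001]
ft_force: [0.2, 0.5, -0.9]
grip_width: 0.006
grip_force: 0.0
```

```bash
python3 - <<'E'
from h import *
togo(sw([[.0325,0,.265]],.6052,-.2189,.1234)[0])
s=ctrl.get_state()
im2=ctrl.get_image("wrist")[:,:,::-1];im=ctrl.get_image("top")[:,:,::-1];im3=ctrl.get_image("scene")[:,:,::-1]
print(s["position"].tolist() if hasattr(s["position"],"tolist") else s["position"],s["tool_rot"])
a=cv2.resize(im[140:240,275:365],(360,400),interpolation=cv2.INTER_CUBIC);c=cv2.resize(im3[165:265,250:350],(400,400),interpolation=cv2.INTER_CUBIC)
o=np.zeros((600,800,3),np.uint8);o[:400,:360]=a;o[:400,360:760]=c
o[400:,:]=cv2.resize(im2[100:228],(800,200),interpolation=cv2.INTER_CUBIC)
cv2.imwrite("pics/m2.png",o);cv2.imwrite("pics/w4.png",im2)
E
```

```text
t 18.38 pos [ 0.5161 -0.2296  0.2661] shift cm [-12.22  -0.03   0.16] heading 97.1 zaxis [ 0.004 -0.    -1.   ]
[0.5161191881860432, -0.22961911483272573, 0.2661438616974361] [-1.93536192e-01  3.13199754e+00 -7.13377234e-04]
```

View pics/m2.png

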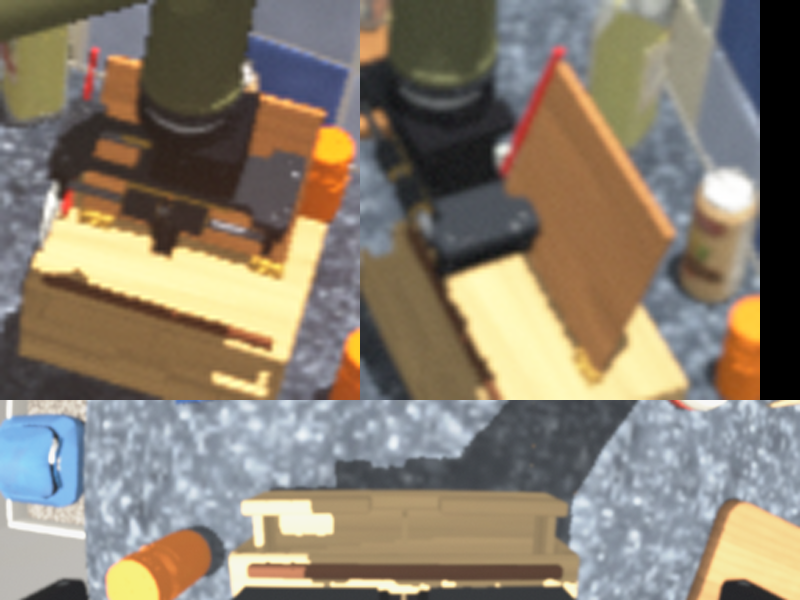

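```bash
python3 - <<'E'
from h import *
p=[.6052,-.2189,.1234]
o={"scene":[(300,177.3),(300.5,180.5),(327.75,224.5)],"top":[(298.7,152.3),(302,154.2),(356.2,167)]}
for a in np.arange(1.7,2.05,.05):
    print(round(a,2),*[np.round(proj(n,sw([onhinge(a,.17,.108),onhinge(a,.17,.095),onhinge(a,.17,-.095)],*p))-o[n],1).tolist() for n in o])
E
```

```text
1.7 [[-9.5, 0.6], [-8.3, 0.1], [-7.9, 0.0]] [[-2.4, 4.1], [-2.0, 3.1], [-1.1, 4.8]]
1.75 [[-7.2, 0.2], [-5.9, -0.3], [-5.4, -0.6]] [[-1.7, 2.6], [-1.4, 1.7], [-0.7, 3.2]]
1.8 [[-4.9, -0.2], [-3.6, -0.6], [-2.9, -1.0]] [[-1.0, 1.2], [-0.7, 0.3], [-0.2, 1.8]]
1.85 [[-2.6, -0.4], [-1.3, -0.9], [-0.5, -1.4]] [[-0.4, -0.0], [-0.1, -1.0], [0.2, 0.4]]
1.9 [[-0.4, -0.5], [0.9, -1.0], [1.8, -1.7]] [[0.2, -1.1], [0.5, -2.1], [0.6, -0.8]]
1.95 [[1.8, -0.6], [3.1, -1.1], [4.1, -1.9]] [[0.8, -2.2], [1.1, -3.1], [1.0, -1.9]]
2.0 [[3.9, -0.5], [5.2, -1.0], [6.3, -2.0]] [[1.4, -3.1], [1.7, -4.0], [1.3, -2.9]]
```

Rest ≈1.86, pointer ≈1.88–1.90, which is near enough for now. Next the drawer, then a final close check of the rest.

Request:
drive_tool(
  motion=[
    [[3.5, 0, 0], [0, 0, 0], -1],
    [[4, 0, 0], [0, 0, 0], -1],
    [[0, 0, 3], [0, 0, 0], -1],
    [[0, 0, 4], [0, 0, 0], -1],
    [[0, 0, 4], [0, 0, 0], -1],
    [[0, 0, 4], [0, 0, 0], -1],
    [[0, 0, 2], [0, 0, 0], -1],
    [[0, 0, 0], [0, 0, 0], -1],
    [[-1.5, 0, 0], [0, 0, 0], -1],
    [[-1, 0, 0], [0, 0, 0], -1],
    [[0, 0, 0], [0, 0, 0], -1],
    [[0, 0, 0], [0, 0, 0], -1],
  ],
)

```text
time: 20.02
position: [0.4648, -0.2363, 0.0955]
tool_rot: [-0.192, 3.135, -0.0]
ft_force: [-0.6, 0.8, -0.7]
grip_width: 0.008
grip_force: 0.0
```

```bash
python3 - <<'E'
from h import *
togo(sw([[-.0895,0,.095]],.6052,-.2189,.1234)[0])
E
```

```text
t 20.02 pos [ 0.4648 -0.2363  0.0955] shift cm [-5.2   0.    0.06] heading 97.0 zaxis [ 0. -0. -1.]
```

Request:
drive_tool(
  motion=[
    [[-1, 0, 0], [0, 0, 0], -1],
    [[-1, 0, 0], [0, 0, 0], -1],
    [[-1, 0, 0], [0, 0, 0], -1],
    [[-0.8, 0, 0], [0, 0, 0], -1],
    [[-0.5, 0, 0], [0, 0, 0], -1],
    [[-0.3, 0, 0], [0, 0, 0], -1],
    [[0, 0, 0], [0, 0, 0], -1],
  ],
)

```text
time: 20.9
position: [0.5107, -0.2306, 0.0952]
tool_rot: [-0.192, 3.135, -0.0]
ft_force: [0.2, -1.0, 0.2]
grip_width: 0.007
grip_force: 0.1
```

Request:
drive_tool(
  motion=[
    [[-0.3, 0, 0], [0, 0, 0], -1],
    [[-0.2, 0, 0], [0, 0, 0], -1],
    [[0, 0, 0], [0, 0, 0], -1],
  ],
)

```text
time: 21.28
position: [0.5154, -0.23, 0.0952]
tool_rot: [-0.192, 3.135, -0.0]
ft_force: [-1.1, -0.0, -0.3]
grip_width: 0.007
grip_force: 0.6
```

Request:
drive_tool(
  motion=[
    [[-0.2, 0, 0], [0, 0, 0], -1],
    [[-0.2, 0, 0], [0, 0, 0], -1],
    [[0, 0, 0], [0, 0, 0], -1],
  ],
)

```text
time: 21.65
position: [0.5161, -0.23, 0.095]
tool_rot: [0.189, -3.13, -0.004]
ft_force: [-10.2, 0.7, 7.4]
grip_width: 0.006
grip_force: 5.4
```

Request:
drive_tool(
  motion=[
    [[-0.2, 0, 0], [0, 0, 0], -1],
    [[0, 0, 0], [0, 0, 0], -1],
  ],
)

```text
time: 21.9
position: [0.5163, -0.2301, 0.0947]
tool_rot: [0.188, -3.126, -0.005]
ft_force: [-15.7, 0.5, 9.6]
grip_width: 0.004
grip_force: 7.8
```

The drawer is home (dead stop, 16 N), and the contact position agrees with the stand fit to within 1 mm. Backing off and viewing the rest against the pointer from above.

Request:
drive_tool(
  motion=[
    [[1.5, 0, 0], [0, 0, 0], -1],
    [[2.5, 0, 0], [0, 0, 0], -1],
    [[0, 0, -4], [0, 0, 0], -1],
    [[0, 0, -5], [0, 0, 0], -1],
    [[0, 0, -5], [0, 0, 0], -1],
    [[0, 0, -5], [0, 0, 0], -1],
    [[0, 0, -5], [0, 0, 0], -1],
    [[0, 0, -5], [0, 0, 0], -1],
    [[0, 0, -4], [0, 0, 0], -1],
    [[0, 0, 0], [0, 0, 0], -1],
  ],
)

```text
time: 23.15
position: [0.4827, -0.2349, 0.4287]
tool_rot: [-0.192, 3.128, -0.002]
ft_force: [0.0, 0.1, 0.4]
grip_width: 0.004
grip_force: 0.0
```

Request:
drive_tool(
  motion=[
    [[-3, 0, 0], [0, 0, 0], -1],
    [[-4.5, 0, 0], [0, 0, 0], -1],
    [[-4.5, 0, 0], [0, 0, 0], -1],
    [[-3, 0, 0], [0, 0, 0], -1],
    [[-1, 0, 0], [0, 0, 0], -1],
    [[0, 0, 0], [0, 0, 0], -1],
    [[0, 0, 0], [0, 0, 0], -1],
  ],
)

```text
time: 24.02
position: [0.6391, -0.2157, 0.4258]
tool_rot: [-0.189, 3.135, 0.0]
ft_force: [-0.9, -1.0, -0.7]
grip_width: 0.001
grip_force: 0.0
```

```bash
python3 - <<'E'
from h import *
togo([.645,-.214,.42])
s=ctrl.get_state();im=ctrl.get_image("wrist")[:,:,::-1].copy()
print(repr(s["position"]),repr(s["tool_rot"]))
cv2.imwrite("pics/w5.png",im)
P=lambda a:projw(sw([onhinge(a,.17,.108),onhinge(a,.17,.095),onhinge(a,.17,-.095),[-.08,0,.06]],.6052,-.2189,.1234),s)
for a in(1.8,1.9,2.0):print(a,np.round(P(a),1).tolist())
c=P(1.87);x0,y0=(np.floor(c.min(0))-[15,70]).astype(int);x0=max(x0,0);y0=max(y0,0)
q=im[y0:y0+200,x0:x0+266];print(x0,y0,q.shape)
cv2.imwrite("pics/w5c.png",cv2.resize(q,None,fx=3,fy=3,interpolation=cv2.INTER_CUBIC))
E
```

```text
t 24.02 pos [ 0.6391 -0.2157  0.4258] shift cm [-0.61  0.09  0.58] heading 96.9 zaxis [ 0.001  0.    -1.   ]
array([ 0.63905096, -0.215654  ,  0.42580699]) array([-1.89148849e-01,  3.13536270e+00,  3.70000347e-04])
1.8 [[365.9, 207.4], [353.8, 207.5], [162.7, 207.9], [258.0, 91.0]]
1.9 [[362.8, 221.2], [351.1, 221.5], [165.5, 221.8], [258.0, 91.0]]
2.0 [[359.3, 233.2], [347.9, 233.6], [168.7, 233.9], [258.0, 91.0]]
149 20 (200, 266, 3)
```

View pics/w5c.png

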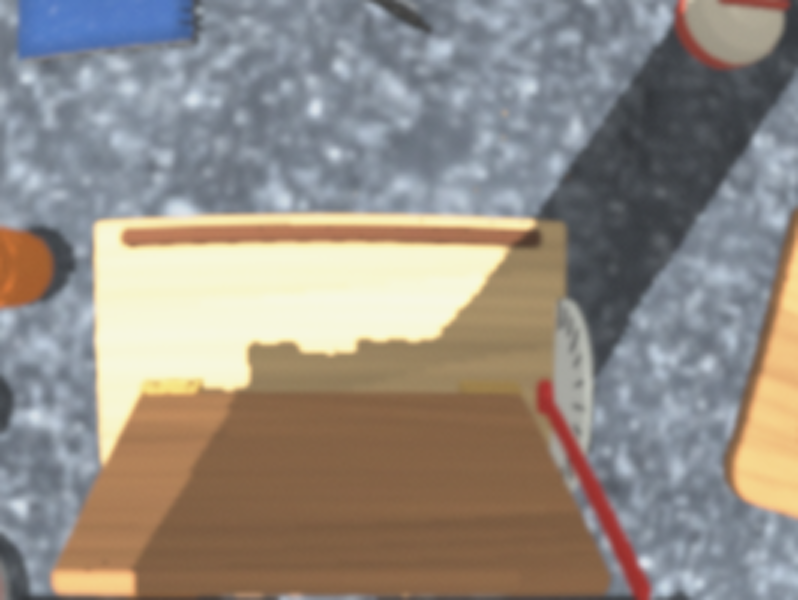

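The drawer is flush. The rest's free edge (raw row ~214) gives 1.85, and the pointer tip is just clipped by the gripper. Shifting 3 cm to measure both numerically.

Request:
drive_tool(
  motion=[
    [[-2, 0, 0], [0, 0, 0], -1],
    [[-1.5, 0, 0], [0, 0, 0], -1],
    [[0, 0, 0], [0, 0, 0], -1],
    [[0, 0, 0], [0, 0, 0], -1],
  ],
)

```text
time: 24.58
position: [0.6741, -0.2111, 0.4259]
tool_rot: [-0.19, 3.135, -0.0]
ft_force: [-0.1, 1.0, 0.2]
grip_width: 0.006
grip_force: 0.0
```

```bash
python3 - <<'E'
from h import *
s=ctrl.get_state();im=ctrl.get_image("wrist").astype(int)
P=lambda a,t=0:projw(sw([onhinge(a,.17,.108,t),onhinge(a,.17,.095,t),onhinge(a,.17,-.095,t),onhinge(a,.17,-.06,t)],.6052,-.2189,.1234),s)
for a in(1.8,1.85,1.9,1.95):print(a,np.round(P(a),1).tolist(),"front",np.round(P(a,-.005)[3],1),"back",np.round(P(a,.005)[3],1))
r,g,b=im.transpose(2,0,1);m=(r>110)&(g<70)&(b<75)
m[:, :300]=0;m[:120]=0
ys,xs=np.nonzero(m);k=np.argsort(ys)[-12:];print("red",list(zip(xs[k],ys[k])),len(ys))
c=int(P(1.85)[3][0]);print(c,[(y,*im[y,c]) for y in range(186,222)])
togo(sw([[-.06,0,.42]],.6052,-.2189,.1234)[0])
E
```

```text
1.8 [[368.6, 172.8], [356.3, 172.6], [159.8, 172.8], [194.6, 172.3]] front [194.1 167.4] back [195.1 177.1]
1.85 [[367.2, 180.6], [355.1, 180.5], [161.0, 180.7], [195.4, 180.3]] front [194.9 175.7] back [196.  184.9]
1.9 [[365.7, 188.0], [353.7, 187.9], [162.4, 188.2], [196.4, 188.0]] front [195.8 183.6] back [196.9 192.3]
1.95 [[364.1, 195.0], [352.2, 195.0], [163.9, 195.2], [197.4, 195.2]] front [196.8 191. ] back [198.  199.2]
red [(np.int64(365), np.int64(184)), (np.int64(366), np.int64(184)), (np.int64(367), np.int64(184)), (np.int64(363), np.int64(185)), (np.int64(364), np.int64(185)), (np.int64(365), np.int64(185)), (np.int64(366), np.int64(185)), (np.int64(367), np.int64(185)), (np.int64(364), np.int64(186)), (np.int64(365), np.int64(186)), (np.int64(366), np.int64(186)), (np.int64(367), np.int64(186))] 373
195 [(186, np.int64(102), np.int64(108), np.int64(117)), (187, np.int64(96), np.int64(102), np.int64(112)), (188, np.int64(92), np.int64(99), np.int64(108)), (189, np.int64(93), np.int64(99), np.int64(109)), (190, np.int64(98), np.int64(105), np.int64(115)), (191, np.int64
[... 954 characters left out ...]
.int64(247), np.int64(202), np.int64(96)), (211, np.int64(247), np.int64(206), np.int64(97)), (212, np.int64(247), np.int64(206), np.int64(97)), (213, np.int64(247), np.int64(206), np.int64(98)), (214, np.int64(247), np.int64(204), np.int64(97)), (215, np.int64(247), np.int64(205), np.int64(97)), (216, np.int64(247), np.int64(205), np.int64(97)), (217, np.int64(247), np.int64(197), np.int64(93)), (218, np.int64(247), np.int64(172), np.int64(84)), (219, np.int64(211), np.int64(119), np.int64(64)), (220, np.int64(106), np.int64(68), np.int64(49)), (221, np.int64(51), np.int64(46), np.int64(45))]
t 24.62 pos [ 0.6741 -0.2111  0.4259] shift cm [12.93  0.04  0.58] heading 96.9 zaxis [ 0.  0. -1.]
```

```bash
python3 - <<'E'
from h import *
im=ctrl.get_image("wrist").astype(int)
for c in(185,195,205):print(c,[(y,*map(int,im[y,c])) for y in range(166,188)])
print([(y,*map(int,im[y,365])) for y in range(176,194)])
E
```

```text
185 [(166, 142, 104, 72), (167, 143, 104, 73), (168, 142, 104, 72), (169, 138, 102, 70), (170, 137, 101, 69), (171, 139, 102, 70), (172, 142, 104, 73), (173, 145, 106, 73), (174, 161, 116, 79), (175, 190, 136, 92), (176, 217, 156, 105), (177, 228, 170, 114), (178, 232, 175, 116), (179, 232, 175, 117), (180, 230, 172, 116), (181, 228, 168, 114), (182, 218, 159, 110), (183, 186, 140, 108), (184, 138, 118, 108), (185, 105, 105, 108), (186, 95, 101, 108), (187, 91, 99, 107)]
195 [(166, 140, 103, 72), (167, 141, 103, 72), (168, 138, 101, 71), (169, 132, 98, 68), (170, 125, 93, 64), (171, 118, 88, 61), (172, 111, 83, 59), (173, 107, 80, 57), (174, 106, 79, 57), (175, 108, 80, 57), (176, 110, 82, 59), (177, 110, 81, 58), (178, 110, 82, 58), (179, 107, 81, 57), (180, 107, 80, 58), (181, 107, 81, 60), (182, 108, 86, 69), (183, 109, 97, 90), (184, 108, 108, 109), (185, 106, 111, 118), (186, 101, 107, 116), (187, 96, 102, 111)]
205 [(166, 105, 79, 56), (167, 105, 79, 56), (168, 104, 78, 56), (169, 102, 76, 54), (170, 102, 77, 55), (171, 104, 78, 56), (172, 105, 77, 55), (173, 105, 79, 57), (174, 106, 79, 57), (175, 108, 80, 56), (176, 110, 81, 58), (177, 112, 83, 59), (178, 110, 81, 59), (179, 109, 81, 58), (180, 108, 81, 57), (181, 109, 82, 60), (182, 111, 89, 74), (183, 117, 106, 102), (184, 119, 119, 124), (185, 118, 124, 133), (186, 120, 128, 138), (187, 123, 132, 143)]
[(176, 117, 80, 84), (177, 125, 70, 72), (178, 129, 60, 61), (179, 131, 49, 49), (180, 131, 43, 41), (181, 130, 40, 39), (182, 131, 41, 39), (183, 132, 42, 39), (184, 132, 42, 39), (185, 132, 41, 39), (186, 134, 51, 51), (187, 144, 89, 91), (188, 163, 139, 146), (189, 178, 176, 184), (190, 174, 179, 190), (191, 151, 159, 168), (192, 125, 132, 141), (193, 109, 116, 124)]
```

Measured with the same camera: rest 1.844, pointer 1.869, so a difference of about 0.025 rad, well inside 0.07. The drawer is home, the jar is standing and the arm is clear, so I'm handing in.

```bash
python3 -c "
from bench import ctrl
print(ctrl.close_job())"
```

```text
the job is handed in; nothing more can be done
None
```

I handed in the job after about 25 s of robot time, with no verdict returned: the jar stands upright on the board, the drawer is fully home, and the rest is about 0.025 rad from the red pointer (limit 0.07).

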